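# Hold a collet chuck down in the taper cleaner

### The job

Clean the taper of the empty collet chuck: lift the taper cleaner's lid by its handle right back until it rests on its stop, then take the collet chuck out of the rack and set it, taper down, into the cleaner's round collar. The cleaner only runs while the spring-loaded collar is pushed fully down, so push the chuck straight down until the collar is on its bottom stop and finish like that, still gripping the chuck and holding it pressed down. Leave the other two tool holders, the spray can and the spanner where they are.

Things in the scene. Friction and masses are not known exactly. Their poses are not given: they have to be found in the camera images.
- cleaner: the taper cleaner, a grey sheet-metal box fixed to the bench, 180 (its x) x 190 (its y) x 135 mm high; origin at the centre of its underside, z up; the front with the red mushroom stop button faces its -x. The collar sits in the middle of its top, under the lid.
- lid_handle (a point): middle of the bar of the lid's handle: a round steel bar 10 mm thick and 90 mm long, parallel to the cleaner's y, on two posts, its axis 32 mm above the lid's top (closed: 140 mm in front of the hinge line and 62 mm above it)
- lid_hinge (a point): middle of the lid's hinge line, which runs along the cleaner's y at the rear top edge of the box (cleaner frame: x = +90 mm, z = 136 mm)
- lid (a joint): lid angle in rad: 0 shut, growing as the front edge is lifted up and back, 1.92 on its stop (leaning 20 degrees back past upright). The lid is a grey tray turned upside down, 170 x 170 x 30 mm, 0.35 kg, free on its hinge: it falls shut when let go below about 1.3 rad and falls back onto its stop when let go above about 1.4 rad.
- collar_top (a point): centre of the collar's top face. The collar is a grey plastic ring, 58 mm outside, bore 35 mm, upright on the cleaner's vertical axis; it stands 11 mm above the box when up. Below it the box is hollow, 110 mm deep from its top.
- collar (a joint): how far the collar is pushed down, in m: 0 up, 0.010 on its bottom stop. Spring: about 10 N to start it moving, about 18 N at the bottom (part of which is the chuck's own weight, which alone does not move it).
- rack: the rack, a green sheet-metal block fixed to the bench, 110 (its x) x 290 (its y) x 94 mm high, with three yellow inserts in a row along its y, 90 mm apart (the middle one at the centre); origin at the centre of its underside. Each holder hangs upright in an insert by its flange, 22 mm above the bench at its lowest, and lifts straight out.
- chuck_nut (a point): centre of the collet chuck's nut, the place to grip. The chuck is the holder without a cutter: on top a dark round nut 34 mm across, 28 mm high, with an empty hole in its flat end; below it a neck 29 mm across and 20 mm long, then the flange, then the taper with its stud. 140 mm long; nut centre 126 mm above the lowest point, 14 mm below the top. About 0.55 kg. z = long axis, up.
- chuck_flange (a point): centre of the underside of the chuck's flange (46 mm across, 20 mm high), 54 mm below the nut's centre; seated, it lies on the collar's top. Below it the taper (31 narrowing to 17 mm) and stud (15 to 12 mm) reach down 72 mm.
- endmill_mid (a point): bystander in the rack: milling-cutter holder with a slim 12 mm end mill standing up, 162 mm long, the tallest in the rack (top 184 mm above the bench); this point is on its axis 107 mm above its lowest point
- facemill_mid (a point): bystander in the rack: holder with a wide flat milling head, 50 mm across, on top, 142 mm long; this point is on its axis 107 mm above its lowest point
- can_mid (a point): bystander: spray can, 65 mm across, 200 mm high, standing on the bench; this point is half-way up
- spanner: bystander: flat steel spanner, 160 mm long, 8 mm thick, lying on the bench; origin about its middle
Not all that is in view belongs to the job. Leave any orange, purple or red look-alike of the part that bears chuck_nut alone.

How it is judged:
On the way, in this order (a step that is already met when the one before it is completed fails the run):
1. the lid lies back on its stop (value of joint lid above 1.85 rad), for 0.2 s.
2. the collet chuck is lifted out of the rack (distance of chuck_nut from where it was at the start of the episode above 0.08 m and contact force between chuck and rack below 0.1 N), for 0.1 s.
At the end, for the whole second after the job is handed in: Lid on its stop (over 1.85 rad); collet chuck upright (within 0.12 rad) in the collar, flange on the collar (within 6 mm); collar held still, pushed down over 8 of its 10 mm; the gripper still grips the chuck round its nut or neck (contact over 5 N) (value of joint lid above 1.85 rad and value of joint collar above 0.008 m and distance between chuck_flange and collar_top below 0.006 m and angle between chuck_nut's own z axis and vertical below 0.12 rad and contact force between the fingers and chuck above 5 N and z of the grasp point in the frame of chuck_nut below 0.016 m and distance between the grasp point and chuck_nut below 0.04 m and linear speed of chuck below 0.02 m/s); the arm keeps its last pose, push and grip.
It fails at once if one of the other tool holders is moved (distance of any of endmill_mid, facemill_mid from where it was at the start of the episode above 0.02 m).
It fails at once if the spray can is moved (distance of can_mid from where it was at the start of the episode above 0.03 m).
It fails at once if the spanner is moved (distance of spanner from where it was at the start of the episode above 0.03 m).
It also fails if it takes over 64 s, if anything falls off the work surface, if the arm or the gripper's body presses on something with over 40 N, if the wrist force passes 120 N, or if a joint passes its speed limit or range.

### The arm

A 6-joint arm with a two-finger parallel gripper is mounted at the origin on the work surface. World frame = base frame: x ahead of the robot, y to its left, z up, the work surface at z = 0. Lengths are in m, angles in rad, forces in N, time in s.
With the tool pointing down it reaches from about 0.3 to 0.775 m from the base axis. Payload 14.6 kg.
Tool frame: the origin (TCP) lies on the centre line of the jaws, within the pads' length; the fingertips stand 25 mm ahead of it and the grasp point (between the pads) lies 6 mm ahead of it (ctrl.tip_reach is the distance from the TCP to the fingertips, in m); z points along the fingers, y is the line along which they close (so a half turn about z gives the same grasp; the last joint's range is limited). The gripper opens to 94 mm and grips with 3 to 60 N. Pads are 16 mm wide; open, the fingers measure 119 mm over their backs; the gripper's body (75 mm by 177 mm) begins 78 mm behind the grasp point.
Start: joints at [-1.194, 0.3, 1.521, -0, 1.321, -0.067], TCP at [0.236, -0.497, 0.23] pointing down, gripper open.
Joint ranges: [-3.03, 3.03], [-0.79, 2.21], [0.23, 2.52], [-1.04, 4.18], [0, 3.07], [-2.55, 2.55]. Speed limits (rad/s): [2.22, 2.22, 2.57, 3.14, 3.14, 3.14].

### API

Orientations are given as [roll, pitch, yaw] about the fixed x, y, z axes, in that order (R = Rz(yaw) Ry(pitch) Rx(roll)).
In Python, from station import ctrl gives the robot as it stands. The module is installed in compiled form; this text tells all that it offers.
- The arm moves only by the tool apply_moves, never from a script. Its argument "deltas" is a list of rows, each a list of 7 numbers: the closure in counts, from 0 (fully open) to 255 (shut), then the shift along the world's x, y, z in cm, then the turn, a rotation vector about the world's x, y, z in rad. In form: [[jaw, tx, ty, tz, ax, ay, az], ...]. A call has 1 to 10 rows; each row shifts and turns the commanded pose from where the row before left it; what a row does not reach is not made up. A row lasts 1/10 s, in which the tool goes at most 50 mm and 8.59 degrees, less where a joint would pass 70% of its speed; a pose out of reach is approached as far as the arm can. A call with a gripper value outside its range is refused whole. The fingers move at their own pace and stop on an object; "grip_force" is the grip in N (left out, the last holds). Time passes only in rows, so rows that do not move let the fingers close. It gives the time, the measured TCP pose, the force, the opening and the grip force at its end, in the units of the state.
- ctrl.get_obs(): the state, without advancing time (a new reading comes with each control period).
- ctrl.camera(name): name is "side" or "top"; returns a dict with "img" (384x512x3 uint8, red, green, blue), "K" (3x3 intrinsics, pixels), "pose" (4x4, takes a point from camera to world coordinates). Camera axes: x right, y up, looking along -z (the intrinsics and any distortion apply to the point x, -y, -z); pixel columns grow to the right and rows downward; lengths in m; the calibration is good to about 2 mm. A picture is of the moment at which its call begins. There is no depth.
- ctrl.hand_in(): hands the job in; it is judged then, once.
The state is a dict: "time_s": time; "qpos": joint angles; "joint_vel": joint speeds; "tau": joint torques, N m; "ee_pos": TCP position; "eef_rot": TCP orientation; "force": force on the tool from outside, world axes, zero at the start; "moment": the same for the moment, N m; "grip_width": finger opening in m; "grip_force": force on a finger pad.
Only numpy, scipy, OpenCV 4.12 (cv2) and the standard library are available. Lean on these libraries where they do the work, as an engineer would, in place of code of your own. Each camera call takes 0.05 s, during which the arm holds its last target. There are 200 camera calls.

## Working session

There is one attempt and no reset: what is moved stays moved. The work goes in short steps, Python scripts to look and compute and a tool call to move; the robot and the scene stay as the last step left them, time stands still between calls to the robot, and variables do not carry over. Pictures are saved under pics/ and viewed, at most 10 in all, crops included, and the job is handed in when it is done.

Besides the shell and the picture viewer there is one more tool, called after "Call:" in YAML: its name, and indented under it one key for each argument. apply_moves: Moves the arm, as the interface text tells. Its arguments: {"type":"object","properties":{"deltas":{"type":"array"},"grip_force":{"type":"number"}},"required":["deltas"]}

```bash
mkdir -p pics
cat > h.py <<'E'
import numpy as np, cv2
from station import ctrl
def shot(n,f):
    c=ctrl.camera(n); cv2.imwrite(f'pics/{f}.png',c['img'][:,:,::-1]); np.savez(f'pics/{f}.npz',**{k:c[k] for k in('img','K','pose')}); return c
def ray(c,u,v):
    d=np.linalg.inv(c['K'])@[u,v,1.]; d=np.array([d[0],-d[1],-d[2]])
    return c['pose'][:3,3], c['pose'][:3,:3]@d
def onz(c,u,v,z):
    o,d=ray(c,u,v); return o+d*(z-o[2])/d[2]
def tri(c1,p1,c2,p2):
    o1,d1=ray(c1,*p1);o2,d2=ray(c2,*p2)
    A=np.array([d1,-d2]).T; s=np.linalg.lstsq(A,o2-o1,rcond=None)[0]
    a=o1+s[0]*d1;b=o2+s[1]*d2; return (a+b)/2,np.linalg.norm(a-b)
def proj(c,p):
    R=c['pose'][:3,:3];q=R.T@(np.array(p)-c['pose'][:3,3]);q=c['K']@[q[0],-q[1],-q[2]];return q[:2]/q[2]
def load(f): return dict(np.load(f'pics/{f}.npz'))
E
python3 - <<'E'
from h import *
for n in('top','side'):
    c=shot(n,n+'0');print(n,c.keys(),c['K'].round(1).tolist(),c['pose'].round(3).tolist())
o=ctrl.get_obs();print(o)
E
```

```text
top dict_keys(['img', 'K', 'pose']) [[350.8, 0.0, 255.0], [0.0, 350.8, 190.5], [0.0, 0.0, 1.0]] [[0.013, 0.999, -0.047, 0.548], [-1.0, 0.012, -0.013, -0.076], [-0.012, 0.048, 0.999, 1.027], [0.0, 0.0, 0.0, 1.0]]
side dict_keys(['img', 'K', 'pose']) [[377.2, 0.0, 259.9], [0.0, 377.2, 186.6], [0.0, 0.0, 1.0]] [[0.975, 0.167, -0.15, 0.478], [-0.224, 0.729, -0.646, -0.626], [0.001, 0.663, 0.748, 0.802], [0.0, 0.0, 0.0, 1.0]]
{'time_s': 0.1, 'qpos': array([-1.19358821e+00,  3.00445297e-01,  1.52149024e+00,  1.22014358e-05,
        1.32070276e+00, -6.65949248e-02]), 'joint_vel': array([ 0.00058076, -0.00075541, -0.00235489,  0.00042297,  0.00162888,
        0.00127158]), 'tau': array([ 1.24575065e-03, -5.32644618e+01, -3.53283978e+01,  7.10185105e-02,
        2.34759471e-02, -6.68941084e-05]), 'ee_pos': array([ 0.23608648, -0.49653227,  0.2299389 ]), 'eef_rot': array([-3.14055012e+00, -8.13753973e-05,  4.43799972e-01]), 'force': array([-0.09420317,  0.50410385, -0.5511391 ]), 'moment': array([ 0.00405017, -0.04900635,  0.00799269]), 'grip_force': 0.0, 'grip_width': 0.0939187729009222}
```

View pics/top0.png

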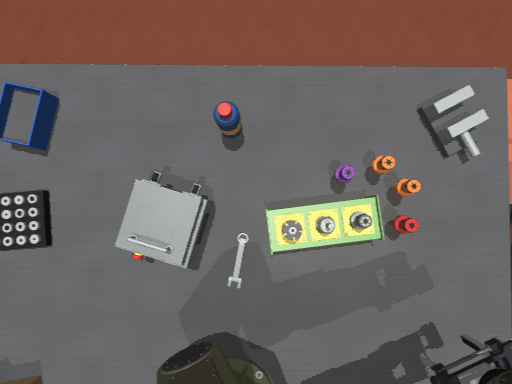

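View pics/side0.png

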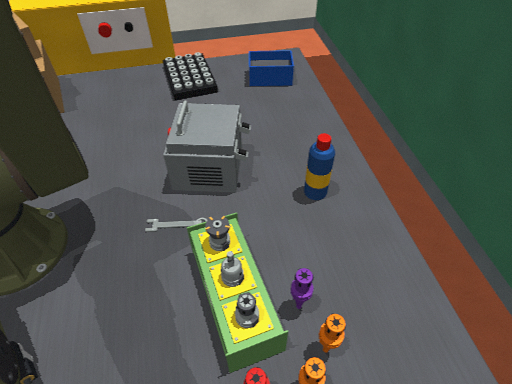

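The top view shows the cleaner lid near (165,222) with its handle at (150,243), and the rack with the facemill (291,231), the end mill (326,226) and the chuck (361,221). In the side view the handle is at (181,118) and the chuck nut at (247,303). The four coloured look-alikes stand outside the rack. I'll zoom in to measure.

Run:
```python
from h import *
t=load('top0')['img'];s=load('side0')['img']
def cr(i,u,v,w=110,h=82,k=3.6): return cv2.resize(i[v:v+h,u:u+w],None,fx=k,fy=k,interpolation=cv2.INTER_CUBIC)
o=np.vstack([np.hstack([cr(t,110,180),cr(t,280,185)]),np.hstack([cr(s,150,95),cr(s,190,260)])])
cv2.imwrite('pics/z1.png',o[:,:,::-1]);print(o.shape)
```

```text
(590, 792, 3)
```

View pics/z1.png

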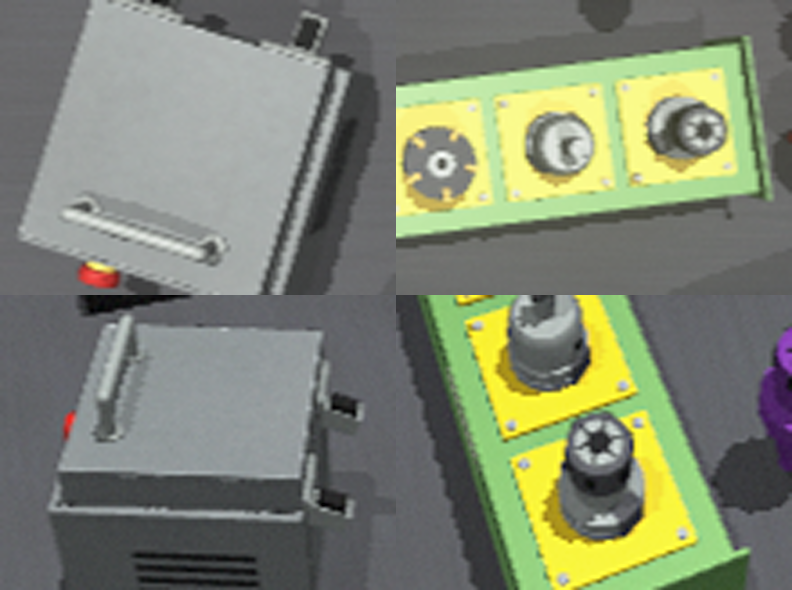

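Run:
```python
from h import *
t=load('top0');s=load('side0')
T=lambda u,v,cx,cy:(cx+u/3.6-.4,cy+v/3.6-.4)
a=T(63,211,110,180);b=T(212,256,110,180)
A=T(127,25,150,95);B=T(105,138,150,95)
print('handle tri',tri(t,a,s,A),tri(t,b,s,B))
L,R=onz(t,*a,.2),onz(t,*b,.2);print('onz',L,R,np.linalg.norm(L-R),(L+R)/2)
d=(L-R)[:2];print('yaw y-axis',np.arctan2(-d[0],d[1]))
for n,u,v in(('RL',95,0),('RR',330,65),('FL',20,237)):print(n,onz(t,*T(u,v,110,180),.166))
for n,u,v in(('sRL',318,38),('sRR',303,182),('sFR',60,175),('sFL',105,30)):print(n,onz(s,*T(u,v,150,95),.166))
p=T(703-396,130,280,185);q=T(600-396,146,190,260)
print('chuck',tri(t,p,s,q),onz(t,*p,.162),onz(s,*q,.162))
# yaw of rack: insert corners on z=.094
for u,v in((498,97),(612,205),(617,82),(735,170),(603,87),(507,203),(723,70),(628,187)):print('ins',onz(t,*T(u-396,v,280,185),.094).round(4))
for n,u,v in(('can',225,110),):print(n,onz(t,u,v,.2))
for n,u,v in(('span',243,237),('span2',234,286)):print(n,onz(t,u,v,.008))
```

```text
handle tri (array([0.47151141, 0.23582413, 0.19818518]), np.float64(0.0004348439997639668)) (array([0.44169541, 0.14382933, 0.17108958]), np.float64(0.003414223537048116))
onz [0.47146276 0.23516899 0.2       ] [0.44364335 0.13660016 0.2       ] 0.10241939709953411 [0.45755305 0.18588458 0.2       ]
yaw y-axis -0.2750784269522521
RL [0.61271212 0.2302569  0.166     ]
RR [0.57012754 0.06763807 0.166     ]
FL [0.45026899 0.27682951 0.166     ]
sRL [0.61378963 0.23197941 0.166     ]
sRR [0.57288676 0.07210352 0.166     ]
sFR [0.40921508 0.11694013 0.166     ]
sFL [0.45405547 0.27901836 0.166     ]
chuck (array([ 0.52019722, -0.33388418,  0.16462418]), np.float64(0.0025407231349610284)) [ 0.51884856 -0.33449794  0.162     ] [ 0.52163394 -0.33284637  0.162     ]
ins [ 0.5387 -0.2045  0.094 ]
ins [ 0.4608 -0.2883  0.094 ]
ins [ 0.5509 -0.2918  0.094 ]
ins [ 0.4876 -0.3781  0.094 ]
ins [ 0.5471 -0.2816  0.094 ]
ins [ 0.4612 -0.2115  0.094 ]
ins [ 0.5607 -0.3696  0.094 ]
ins [ 0.4741 -0.3     0.094 ]
can [0.77949221 0.00941674 0.2       ]
span [ 0.46183789 -0.02933749  0.008     ]
span2 [ 0.32136912 -0.00551656  0.008     ]
```

Call:
apply_moves:
  deltas:
    - [0,1.3,4,0.5,0,0,0.05]
    - [0,1.3,4,0.5,0,0,0.05]
    - [0,1.3,4,0.5,0,0,0.05]
    - [0,1.3,4,0.5,0,0,0.05]
    - [0,1.3,4,0.5,0,0,0.05]
    - [0,1.3,4,0.5,0,0,0.05]
    - [0,1.3,4,0.5,0,0,0.05]
    - [0,1.3,4,0.5,0,0,0.05]
    - [0,1.3,4,0.5,0,0,0.05]
    - [0,1.3,4,0.5,0,0,0.05]

```text
time_s: 1.1
ee_pos: [0.3662, -0.095, 0.2807]
eef_rot: [3.141, -0.0, 0.946]
force: [0.4, 0.6, 0.1]
grip_width: 0.094
grip_force: 0.0
```

Call:
apply_moves:
  deltas:
    - [0,1.3,4,0.5,0,0,0.05]
    - [0,1.3,4,0.5,0,0,0.05]
    - [0,1.3,4,0.5,0,0,0.05]
    - [0,1.3,4,0.5,0,0,0.05]
    - [0,1.3,4,0.5,0,0,0.05]
    - [0,1.3,4,0.5,0,0,0.05]
    - [0,1.3,4,0.5,0,0,0.06]
    - [0,0,0,0,0,0,0]
    - [0,0,0,0,0,0,0]

```text
time_s: 2.0
ee_pos: [0.457, 0.1836, 0.3148]
eef_rot: [-3.141, 0.001, 1.305]
force: [0.2, -1.4, -0.3]
grip_width: 0.0938
grip_force: 0.0
```

Call:
apply_moves:
  deltas:
    - [0,0,0,-3,0,0,0]
    - [0,0,0,-3,0,0,0]
    - [0,0,0,-2.5,0,0,0]
    - [0,0,0,-1.5,0,0,0]
    - [0,0,0,-1.0,0,0,0]
    - [0,0,0.2,0,0,0,0]
    - [150,0,0,0,0,0,0]
    - [150,0,0,0,0,0,0]
  grip_force: 15

```text
time_s: 2.8
ee_pos: [0.4575, 0.1852, 0.2064]
eef_rot: [3.14, -0.001, 1.304]
force: [-0.7, -0.6, 0.4]
grip_width: 0.0813
grip_force: 0.0
```

Run:
```python
from h import *
o=ctrl.get_obs();print(o['ee_pos'],o['force'],o['grip_width'])
c=shot('side','s1');t=shot('top','t1')
k=3.3
o=np.hstack([cv2.resize(c['img'][70:240,130:250],None,fx=k,fy=k),cv2.resize(t['img'][150:320,110:230],None,fx=k,fy=k)])
cv2.imwrite('pics/z2.png',o[:,:,::-1])
```

```text
[0.45747259 0.18524598 0.20638838] [-0.68184577 -0.64550107  0.42888425] 0.0813495694077948
```

View pics/z2.png

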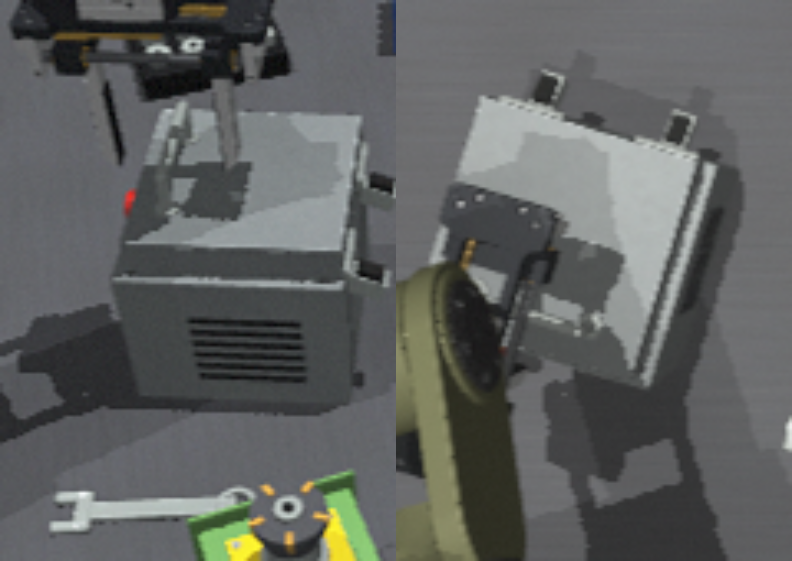

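The fingers straddle the bar: in the side crop they are at (110,150) and (230,160), with the bar at (175,150) between them. Now I'll close on it.

Call:
apply_moves:
  deltas:
    - [240,0,0,-0.2,0,0,0]
    - [240,0,0,0,0,0,0]
    - [240,0,0,0,0,0,0]
    - [240,0,0,0,0,0,0]
    - [240,0,0,0,0,0,0]
    - [240,0,0,0,0,0,0]
    - [240,0,0,0,0,0,0]
    - [240,0,0,0,0,0,0]

```text
time_s: 3.7
ee_pos: [0.4571, 0.1853, 0.2035]
eef_rot: [-3.142, -0.0, 1.304]
force: [-0.8, -0.3, 0.5]
grip_width: 0.0095
grip_force: 14.4
```

Call:
apply_moves:
  deltas:
    - [240,0.67,-0.18,1.37,0,0,0]
    - [240,0.79,-0.21,1.29,0,0,0]
    - [240,0.92,-0.25,1.2,0,0,0]
    - [240,1.02,-0.28,1.1,0,0,0]
    - [240,1.13,-0.31,0.99,0,0,0]
    - [240,0,0,0,0,0,0]

```text
time_s: 4.3
ee_pos: [0.5028, 0.1728, 0.2647]
eef_rot: [3.141, -0.0, 1.303]
force: [-12.1, 0.2, 12.6]
grip_width: 0.0095
grip_force: 15.0
```

Call:
apply_moves:
  deltas:
    - [240,1.07,-0.29,1.05,0,0,0]
    - [240,1.24,-0.34,0.84,0,0,0]
    - [240,1.36,-0.37,0.65,0,0,0]
    - [240,1.41,-0.38,0.46,0,0,0]
    - [240,0,0,0,0,0,0]

```text
time_s: 4.8
ee_pos: [0.554, 0.1583, 0.2928]
eef_rot: [-3.141, 0.001, 1.303]
force: [-2.5, -5.7, 2.4]
grip_width: 0.0094
grip_force: 15.0
```

Call:
apply_moves:
  deltas:
    - [240,1.45,-0.38,0.33,0,0,0]
    - [240,1.47,-0.38,0.18,0,0,0]
    - [240,1.48,-0.38,0.02,0,0,0]
    - [240,0,0,0,0,0,0]

```text
time_s: 5.2
ee_pos: [0.5979, 0.1472, 0.2982]
eef_rot: [3.141, 0.0, 1.303]
force: [-1.0, -4.0, 4.8]
grip_width: 0.0095
grip_force: 15.0
```

Call:
apply_moves:
  deltas:
    - [240,1.47,-0.38,-0.12,0,0,0]
    - [240,1.45,-0.38,-0.28,0,0,0]
    - [240,1.42,-0.37,-0.43,0,0,0]
    - [240,0,0,0,0,0,0]

```text
time_s: 5.6
ee_pos: [0.6412, 0.1359, 0.2893]
eef_rot: [3.141, 0.001, 1.303]
force: [-1.1, -5.1, 1.3]
grip_width: 0.009
grip_force: 15.0
```

Call:
apply_moves:
  deltas:
    - [240,1.36,-0.37,-0.57,0,0,0]
    - [240,0.66,-0.17,-0.33,0,0,0]
    - [195,0,0,0,0,0,0]
    - [195,0,0,0,0,0,0]
    - [195,0,0,0,0,0,0]

```text
time_s: 6.1
ee_pos: [0.6604, 0.1315, 0.2812]
eef_rot: [3.142, -0.0, 1.304]
force: [1.2, -0.1, -0.1]
grip_width: 0.0219
grip_force: 0.3
```

Call:
apply_moves:
  deltas:
    - [195,0.3,-0.1,2,0,0,0]
    - [195,0.3,-0.1,2,0,0,0]
    - [195,0.3,-0.1,2.5,0,0,0]
    - [195,0.3,-0.1,2.5,0,0,0]
    - [195,0,0,2.5,0,0,0]
    - [195,0,0,0,0,0,0]

```text
time_s: 6.7
ee_pos: [0.6728, 0.1274, 0.4]
eef_rot: [3.136, -0.003, 1.304]
force: [0.3, 0.7, -0.3]
grip_width: 0.0219
grip_force: 0.0
```

Run:
```python
from h import *
o=ctrl.get_obs();print(o['ee_pos'],o['force'],o['qpos'])
c=shot('side','s2');k=2.2
o=cv2.resize(c['img'][40:240,120:350],None,fx=k,fy=k);cv2.imwrite('pics/z3.png',o[:,:,::-1])
```

```text
[0.67275135 0.12743519 0.39995436] [ 0.30297305  0.72451992 -0.34666919] [1.33639136e-01 5.98584918e-01 7.15775274e-01 2.53756793e-04
 1.82126262e+00 4.00316337e-01]
```

View pics/z3.png

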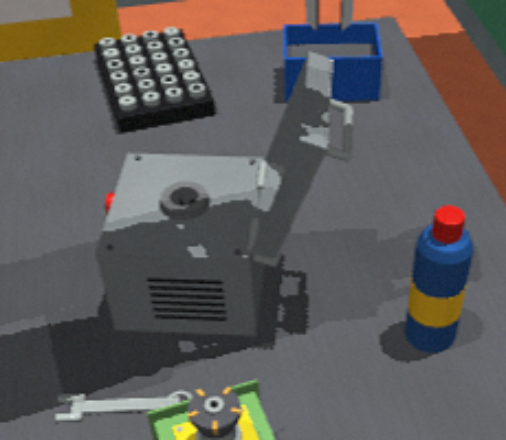

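The lid lies back on its stop in the crop, and the collar shows at (184,200). Next I move to above the chuck.

Call:
apply_moves:
  deltas:
    - [0,-1.28,-3.84,-0.5,0,0,0]
    - [0,-1.28,-3.84,-0.5,0,0,0]
    - [0,-1.28,-3.84,-0.5,0,0,0]
    - [0,-1.28,-3.84,-0.5,0,0,0]
    - [0,-1.28,-3.84,-0.5,0,0,0]
    - [0,-1.28,-3.84,-0.5,0,0,0]
    - [0,-1.28,-3.84,-1,0,0,0]
    - [0,-1.28,-3.84,-1,0,0,0]
    - [0,-1.28,-3.84,-1,0,0,0]
    - [0,-1.28,-3.84,-1.5,0,0,0]

```text
time_s: 7.75
ee_pos: [0.5437, -0.2579, 0.3197]
eef_rot: [-3.141, -0.0, 1.304]
force: [0.5, 0.8, -0.3]
grip_width: 0.0936
grip_force: 0.0
```

Call:
apply_moves:
  deltas:
    - [0,-1.28,-3.84,-1.5,0,0,0]
    - [0,-1.28,-3.84,-1.5,0,0,0]
    - [0,0,0,0,0,0,0]
    - [0,0,0,0,0,0,0]

```text
time_s: 8.15
ee_pos: [0.5186, -0.3337, 0.2895]
eef_rot: [-3.14, -0.001, 1.303]
force: [0.5, 0.0, -0.1]
grip_width: 0.0939
grip_force: 0.0
```

Run:
```python
from h import *
o=ctrl.get_obs();print(o['ee_pos'],o['force'])
t=shot('top','t3');s=shot('side','s3')
k=5
a=cv2.resize(s['img'][105:165,165:235],None,fx=k,fy=k,interpolation=cv2.INTER_CUBIC)
b=cv2.resize(t['img'][180:240,130:200],None,fx=k,fy=k,interpolation=cv2.INTER_CUBIC)
c=cv2.resize(s['img'][255:315,220:290],None,fx=k,fy=k,interpolation=cv2.INTER_CUBIC)
d=cv2.resize(t['img'][190:250,330:400],None,fx=k,fy=k,interpolation=cv2.INTER_CUBIC)
cv2.imwrite('pics/z4.png',np.vstack([np.hstack([a,b]),np.hstack([c,d])])[:,:,::-1])
```

```text
[ 0.51855298 -0.33371273  0.28950686] [ 0.45949727  0.03181816 -0.14936998]
```

View pics/z4.png

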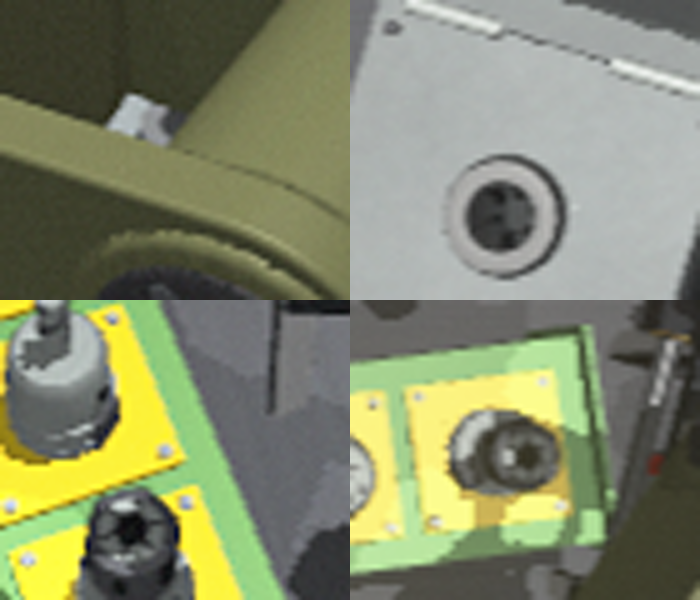

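The collar's ring centre is at crop (500,215) in the top view; the nut hole is at (522,455) in the top view and (130,527) in the side view.

Run:
```python
from h import *
t=load('t3');s=load('s3');s2=load('s2')
p=(130+150/5-.4,180+215/5-.4);q=(120+184/2.2-.3,40+199/2.2-.3)
print('collar top',onz(t,*p,.146),'side',onz(s2,*q,.146),tri(t,p,s2,q))
p=(330+172/5-.4,190+155/5-.4);q=(220+130/5-.4,255+227/5-.4)
print('nut',onz(t,*p,.162),onz(s,*q,.162),tri(t,p,s,q))
```

```text
collar top [0.50660806 0.17460054 0.146     ] side [0.50709029 0.17081684 0.146     ] (array([0.50684311, 0.17566424, 0.14207727]), np.float64(0.0008462882958231655))
nut [ 0.51909103 -0.33235592  0.162     ] [ 0.52053005 -0.33229173  0.162     ] (array([ 0.51980512, -0.33235201,  0.16232941]), np.float64(0.0014182384074247199))
```

Call:
apply_moves:
  deltas:
    - [0,0.1,0.1,-3,0,0,0]
    - [0,0,0,-3,0,0,0]
    - [0,0,0,-3,0,0,0]
    - [0,0,0,-2.5,0,0,0]
    - [0,0,0,-1.5,0,0,0]
    - [0,0,0,-0.55,0,0,0]
    - [200,0,0,0,0,0,0]
    - [200,0,0,0,0,0,0]
    - [200,0,0,0,0,0,0]
  grip_force: 20

```text
time_s: 9.15
ee_pos: [0.5206, -0.3329, 0.1567]
eef_rot: [3.14, 0.001, 1.304]
force: [-0.6, 0.4, -0.7]
grip_width: 0.0732
grip_force: 0.0
```

Call:
apply_moves:
  deltas:
    - [200,0,0,0,0,0,0]
    - [200,0,0,0,0,0,0]
    - [200,0,0,0,0,0,0]
    - [200,0,0,0,0,0,0]

```text
time_s: 9.55
ee_pos: [0.5203, -0.3327, 0.1555]
eef_rot: [3.142, 0.0, 1.304]
force: [-0.6, -0.3, 0.0]
grip_width: 0.0415
grip_force: 0.0
```

Call:
apply_moves:
  deltas:
    - [230,0,0,0,0,0,0]
    - [230,0,0,0,0,0,0]
    - [230,0,0,0,0,0,0]
    - [230,0,0,0,0,0,0]

```text
time_s: 9.95
ee_pos: [0.5202, -0.3327, 0.1554]
eef_rot: [-3.141, -0.0, 1.304]
force: [-1.6, 0.7, 0.4]
grip_width: 0.0332
grip_force: 20.0
```

Call:
apply_moves:
  deltas:
    - [230,0,0,0,0,0,0]
    - [230,0,0,0,0,0,0]
    - [230,0,0,0,0,0,0]
  grip_force: 50

```text
time_s: 10.25
ee_pos: [0.5202, -0.3327, 0.1555]
eef_rot: [-3.141, 0.0, 1.304]
force: [-2.9, 0.1, 0.3]
grip_width: 0.0333
grip_force: 50.0
```

Call:
apply_moves:
  deltas:
    - [230,0,0,1,0,0,0]
    - [230,0,0,2,0,0,0]
    - [230,0,0,2.5,0,0,0]
    - [230,0,0,3,0,0,0]
    - [230,0,0,3,0,0,0]
    - [230,0,0,3,0,0,0]
    - [230,0,0,3,0,0,0]
    - [230,0,0,2,0,0,0]
    - [230,0,0,0,0,0,0]
    - [230,0,0,0,0,0,0]

```text
time_s: 11.25
ee_pos: [0.5202, -0.3326, 0.3494]
eef_rot: [-3.141, -0.0, 1.304]
force: [0.2, -0.6, -6.9]
grip_width: 0.0331
grip_force: 50.0
```

Call:
apply_moves:
  deltas:
    - [230,-0.1,2,0,0,0,0]
    - [230,-0.1,3.6,0,0,0,0]
    - [230,-0.1,3.6,0,0,0,0]
    - [230,-0.1,3.6,0,0,0,0]
    - [230,-0.1,3.6,0,0,0,0]
    - [230,-0.1,3.6,0,0,0,0]
    - [230,-0.1,3.6,0,0,0,0]
    - [230,-0.1,3.6,0,0,0,0]
    - [230,-0.1,3.6,0,0,0,0]
    - [230,-0.1,3.6,0,0,0,0]

```text
time_s: 12.25
ee_pos: [0.5096, 0.0128, 0.3487]
eef_rot: [-3.139, 0.001, 1.304]
force: [-0.4, -0.2, -6.4]
grip_width: 0.0334
grip_force: 50.0
```

Call:
apply_moves:
  deltas:
    - [230,-0.1,3.6,0,0,0,0]
    - [230,-0.1,3.6,0,0,0,0]
    - [230,-0.1,3.6,0,0,0,0]
    - [230,-0.04,3.4,0,0,0,0]
    - [230,0,2,0,0,0,0]
    - [230,0,0,0,0,0,0]
    - [230,0,0,0,0,0,0]
    - [230,0,0,0,0,0,0]

```text
time_s: 13.05
ee_pos: [0.5068, 0.1726, 0.3497]
eef_rot: [-3.141, 0.001, 1.303]
force: [0.3, 0.0, -5.0]
grip_width: 0.0331
grip_force: 50.0
```

Run:
```python
from h import *
o=ctrl.get_obs();print(o['ee_pos'],o['eef_rot'],o['force'],o['moment'])
s=shot('side','s4');t=shot('top','t4')
k=3
cv2.imwrite('pics/z5.png',np.hstack([cv2.resize(i['img'][y:y+180,x:x+130],None,fx=k,fy=k,interpolation=cv2.INTER_CUBIC) for i,x,y in((s,140,20),(t,95,150))])[:,:,::-1])
```

```text
[0.50677175 0.17255334 0.34968842] [-3.14057068e+00  7.95451414e-04  1.30315636e+00] [ 0.30949471  0.00614698 -5.03877068] [-0.06759547 -0.02721009 -0.0241916 ]
```

View pics/z5.png

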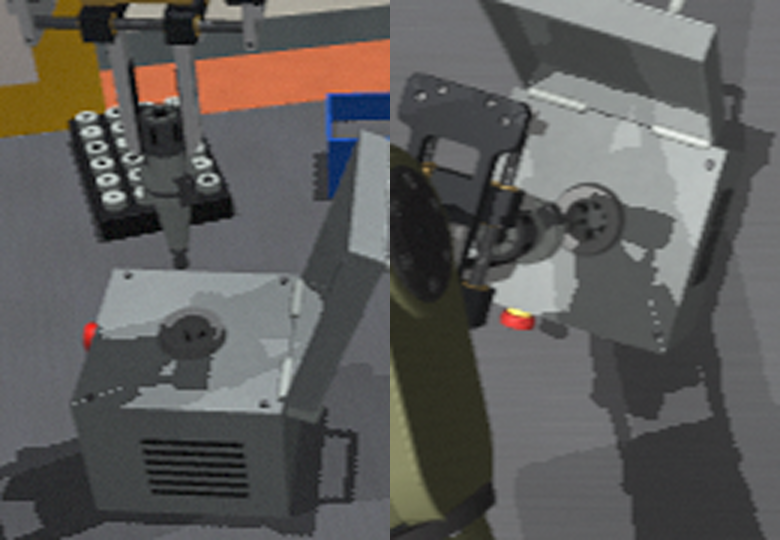

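Run:
```python
from h import *
s=load('s4');t=load('t4')
print('tip',onz(s,140+181/3,20+260/3,.217),'collar',onz(s,140+192/3,20+335/3,.146), onz(t,95+(592-390)/3-.3,150+219/3-.3,.146))
print('exp tip px',proj(s,[.5068,.1726,.2165]),'collar px',proj(s,[.5068,.1735,.146]))
```

```text
tip [0.50826502 0.17822255 0.217     ] collar [0.50802489 0.16422875 0.146     ] [0.50644114 0.16845881 0.146     ]
exp tip px [200.05106513 108.21724699] collar px [203.10120965 129.53736108]
```

Call:
apply_moves:
  deltas:
    - [230,0,0.05,-3,0,0,0]
    - [230,0,0,-3,0,0,0]
    - [230,0,0,-2,0,0,0]
    - [230,0,0,-1,0,0,0]
    - [230,0,0,-1,0,0,0]
    - [230,0,0,-1,0,0,0]
    - [230,0,0,-1,0,0,0]
    - [230,0,0,0,0,0,0]

```text
time_s: 13.95
ee_pos: [0.5065, 0.1737, 0.2293]
eef_rot: [-3.14, 0.001, 1.304]
force: [-0.1, 0.0, -6.2]
grip_width: 0.0334
grip_force: 50.0
```

Call:
apply_moves:
  deltas:
    - [230,0,0,-0.5,0,0,0]
    - [230,0,0,0,0,0,0]

```text
time_s: 14.15
ee_pos: [0.5068, 0.1738, 0.2252]
eef_rot: [-3.141, 0.0, 1.304]
force: [-0.0, 0.4, -6.6]
grip_width: 0.0333
grip_force: 50.0
```

Call:
apply_moves:
  deltas:
    - [230,0,0,-0.5,0,0,0]
    - [230,0,0,-0.4,0,0,0]
    - [230,0,0,-0.3,0,0,0]
    - [230,0,0,0,0,0,0]

```text
time_s: 14.55
ee_pos: [0.5068, 0.174, 0.213]
eef_rot: [-3.141, -0.0, 1.304]
force: [-0.7, 1.8, -6.9]
grip_width: 0.0334
grip_force: 50.0
```

Call:
apply_moves:
  deltas:
    - [230,0,0,-0.3,0,0,0]
    - [230,0,0,-0.2,0,0,0]
    - [230,0,0,0,0,0,0]

```text
time_s: 14.85
ee_pos: [0.5069, 0.1742, 0.2084]
eef_rot: [3.141, -0.001, 1.304]
force: [0.8, 5.0, -6.4]
grip_width: 0.0331
grip_force: 50.0
```

Call:
apply_moves:
  deltas:
    - [230,0,0.06,-0.2,0,0,0]
    - [230,0,0,-0.2,0,0,0]
    - [230,0,0,0,0,0,0]

```text
time_s: 15.15
ee_pos: [0.5071, 0.1746, 0.2049]
eef_rot: [3.141, -0.001, 1.304]
force: [-0.9, 4.9, 4.5]
grip_width: 0.0334
grip_force: 50.0
```

Call:
apply_moves:
  deltas:
    - [230,0,0,-0.2,0,0,0]
    - [230,0,0,-0.2,0,0,0]
    - [230,0,0,0,0,0,0]

```text
time_s: 15.45
ee_pos: [0.5071, 0.1747, 0.2012]
eef_rot: [3.14, -0.001, 1.304]
force: [-2.4, 5.4, 8.4]
grip_width: 0.0332
grip_force: 50.0
```

Call:
apply_moves:
  deltas:
    - [230,0,0.03,-0.2,0,0,0]
    - [230,0,0,-0.2,0,0,0]
    - [230,0,0,0,0,0,0]

```text
time_s: 15.75
ee_pos: [0.5072, 0.1748, 0.1975]
eef_rot: [3.14, -0.001, 1.304]
force: [-3.8, 3.1, 11.4]
grip_width: 0.0335
grip_force: 50.0
```

Call:
apply_moves:
  deltas:
    - [230,0,0,-0.1,0,0,0]
    - [230,0,0,-0.1,0,0,0]
    - [230,0,0,0,0,0,0]
    - [230,0,0,0,0,0,0]

```text
time_s: 16.15
ee_pos: [0.5073, 0.1749, 0.1972]
eef_rot: [3.139, -0.002, 1.304]
force: [-9.0, 2.1, 24.4]
grip_width: 0.0335
grip_force: 50.0
```

The tool stalled at z = 0.197 m, as predicted for the bottom stop, and the force jumped to 24 N. The lid was still open in the last view. I'll do a final stillness check and then hand in.

Run:
```python
from h import *
o=ctrl.get_obs();print(o['ee_pos'],o['force'],np.abs(o['joint_vel']).max(),o['grip_force'])
print(ctrl.hand_in())
```

```text
[0.50732283 0.17490851 0.19722946] [-8.96135271  2.12491932 24.43068767] 0.0019004234334013814 50.00887334346771
the job is handed in; nothing more can be done
None
```

The job is handed in (no verdict came back): the lid is back on its stop, and the chuck sits in the collar, gripped at 50 N and pressed down to where the collar bottomed out, with no contact with the bystanders.

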